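# Clear the drainer: tin past the sprung flap, spatula into the crock

## Task

Clear the drainer tray. First push the rinsed tin down through the sprung flap in the top of the recycling caddy, keeping hold of it until it is well inside the mouth, let it fall in, and let the flap spring fully shut behind it. Then draw the wooden spatula out of the cutlery holder and stand it, blade up, in the tall handled crock, leaning on the rim on the handle's side, without moving the crock, soap bottle or cup.

Things in the scene. Friction and masses are not known exactly. Their poses are not given: they have to be found in the camera images.
- tin_center (a point): Centre of the rinsed metal tin: an upright aluminium box with a paper label, 30 (its x) by 60 (y) by 95 mm tall (z), about 0.08 kg. It stands loose on the drainer tray, its foot 12 mm above the work surface, on the half of the tray without the cutlery holder. Axes are the tin's.
- mouth (a point): Centre of the recycling caddy's mouth, level with its top rim, 213 mm above the work surface; x points to the hinge side (far from the robot), z up. The mouth is 105 mm (x) by 150 mm (y). Jaws closing along this x, across the tin's 30 mm, put a finger between tin and flap, so that the tin falls free when let go; a flap bearing on the tin itself may pinch it against the mouth's edge.
- caddy: The recycling caddy: a white plastic box with a grey rim, fixed to the worktop, 135 (x) by 180 (y) by 213 mm tall, inside 123 by 168 mm. Origin at the centre of its underside, right below the mouth, same axes as the mouth. Its inner floor is 207 mm below the rim. Letting go with the grip about 20 mm below the rim and spreading the jaws by some 13 mm frees the tin; wide jaws or a low gripper body would strike the rim.
- flap (a joint): Steel flap in the caddy's mouth, 4 mm thick, 101 mm from hinge to free edge, but 79 mm at a notch 90 mm wide in the middle of that edge. 0 rad: shut, level; grows to 1.5 as its free edge (-x side) swings down inside. Hinge along the caddy's y, 51 mm to +x of the mouth's centre, 4 mm below the rim. A spring shuts it: 0.12 N m when shut, 0.35 N m at 1.5 rad. It shuts only if the tin lies below its swing.
- spatula_center (a point): Centre (half-way up) of the flat wooden spatula: 190 mm long (its z, up to the blade), 8 mm thick (x), 50 g. Lower 135 mm: handle 16 mm wide (y); top 60 mm: blade 34 mm wide (y). It starts upright, its handle loose and 60 mm deep in the cutlery holder's slot, leaning up to 0.07 rad; it lifts straight out.
- spatula_top (a point): Middle of the spatula's top (blade) end, 95 mm above its centre.
- spatula_foot (a point): Middle of the spatula's lower (handle) end, 95 mm below its centre.
- drainer: Drainer tray fixed to the worktop, 150 (x) by 260 (y) mm; origin at the centre of its underside; floor 12 mm, long edges 18 mm above the work surface. The white cutlery holder, 50 by 60 mm, its top 82 mm above the work surface, stands 80 mm to +y of the origin; its 11 by 19 mm slot ends 22 mm above the work surface.
- crock: Tall white ceramic crock like a big mug, loose, 0.8 kg. Origin at the centre of its underside; rim 120 mm high, outer radius 45 mm, wall 5 mm, floor about 5 mm thick. Its one handle is on its +y side. Taller than the cup and nearer to the robot, in line with the soap bottle.
- soap: Bystander: clear pump bottle, 60 mm across, 163 mm tall, origin at the centre of its underside. Not to be disturbed.
- cup: Bystander: low white cup with a handle, 84 mm across and 85 mm tall, origin at the centre of its underside. Not to be disturbed.

How it is judged (in metres and radians):
On the way, in this order (a step that is already met when the one before it is completed fails the run):
1. the gripped tin holds the flap open (over 0.9 rad) with its centre at least 30 mm below the rim, inside the mouth (value of joint flap above 0.9 rad and z of tin_center in the frame of mouth below -0.03 m and horizontal distance between tin_center and mouth below 0.08 m and contact force between the fingers and tin above 2 N), for 0.1 s.
2. the tin lies inside the caddy below the flap, and the flap has sprung shut (below 0.06 rad) (value of joint flap below 0.06 rad and z of tin_center in the frame of mouth below -0.1 m and horizontal distance between tin_center and mouth below 0.1 m), for 0.2 s.
3. the spatula, held, has been drawn clear of the holder (its foot over 90 mm above the work surface) (height (world z) of spatula_foot above 0.09 m and contact force between the fingers and spatula above 1 N), for 0.1 s.
At the end, for the whole second after the job is handed in: Flap shut (below 0.06 rad), the tin in the caddy, centre over 100 mm below the rim. Spatula still, foot on the crock's floor, touching the crock, its top over 35 mm from the crock's axis towards the handle, at most 50 mm sideways. Crock upright within 0.1 rad (all of step 2 and z of spatula_foot in the frame of crock below 0.03 m and horizontal distance between spatula_foot and crock below 0.045 m and y of spatula_top in the frame of crock above 0.035 m and x of spatula_top in the frame of crock between -0.05 and 0.05 m and contact force between spatula and crock above 0.05 N and linear speed of spatula below 0.02 m/s and angle between crock's own z axis and vertical below 0.1 rad).
It fails at once if the crock is tipped over 0.3 rad or shifted over 40 mm (angle between crock's own z axis and vertical above 0.3 rad or distance of crock from where it was at the start of the episode above 0.04 m).
It fails at once if a bystander (soap bottle, cup) is shifted over 30 mm (distance of any of soap, cup from where it was at the start of the episode above 0.03 m).
It also fails if it takes over 64 s, if anything falls off the work surface, if the arm or the gripper's body presses on something with over 40 N, if the wrist force passes 120 N, or if a joint passes its speed limit or range.

## Robot

A 6-joint arm with a two-finger parallel gripper is mounted at the origin on the work surface. World frame = base frame: x ahead of the robot, y to its left, z up, the work surface at z = 0. Lengths are in m, angles in degrees, forces in N, time in s.
With the tool pointing down it reaches from about 0.375 to 0.825 m from the base axis. Payload 5.5 kg.
Tool frame: the origin (TCP) lies on the centre line of the jaws, within the pads' length; the fingertips stand 14 mm ahead of it and the grasp point (between the pads) lies 5 mm behind it (tips_ahead is the distance from the TCP to the fingertips, in m); z points along the fingers, y is the line along which they close (so a half turn about z gives the same grasp; the last joint's range is limited). The gripper opens to 85 mm and grips with 20 to 120 N. Pads are 22 mm wide; open, the fingers measure 114 mm over their backs; the gripper's body (76 mm by 85 mm) begins 54 mm behind the grasp point. The pads swing forward as they close: fully open they stand 13 mm farther back than shut.
Start: joints at [-66.463, 17.962, -2.699, 69.339, 0, 90], TCP at [0.24, -0.55, 0.245] pointing down, gripper open.
Joint ranges: [-152.73, 152.73], [-39.44, 99.34], [-58.76, 71.6], [-118.89, 123.64], [-81.53, 83.1], [-180, 180]. Speed limits (degrees/s): [136.94, 136.94, 172.46, 180, 180, 180].

## Interface

Orientations are given as [roll, pitch, yaw] about the fixed x, y, z axes, in that order (R = Rz(yaw) Ry(pitch) Rx(roll)).
In Python, from rig import state, get_image, sign_off, tips_ahead gives the robot as it stands.
- The arm moves only by the tool carry_out, never from a script. Its argument "commands" is a list that holds one entry, the list of rows, each a list of 6 numbers: the shift along the tool's x, y, z in cm, then the turn, a rotation vector about the tool's x, y, z in rad. A call has 1 to 12 rows; each row shifts and turns the commanded pose from where the row before left it, along the tool's axes as they then stand; what a row does not reach is not made up. A row lasts 1/10 s, in which the tool goes at most 50 mm and 8.59 degrees, less where a joint would pass 70% of its speed; a pose out of reach is approached as far as the arm can. A call with a gripper value outside its range is refused whole. "hand" is the opening, from 0 (shut) to 1 (fully open), set as the call begins (left out, the last holds). The fingers move at their own pace and stop on an object; the grip force is fixed at half the most. Time passes only in rows, so rows that do not move let the fingers close. It gives the time, the measured TCP pose, the force, the opening and the grip force at its end, in the units of the state.
- state(): the state, without advancing time (a new reading comes with each control period).
- get_image(name): name is "scene" or "top" or "wrist"; returns a dict with "img" (420x560x3 uint8, blue, green, red), "depth" (420x560 float32, m along the optical axis (not along the pixel's ray), 0 where there is no reading), "fx", "fy", "cx", "cy" (pixels), "k1" (the pictures are not rectified: a ray, as slopes to the right and down, at radius r is drawn at 1 + k1 r^2 times it, then the intrinsics apply), "R" (3x3) and "t" (3): a world point X has camera coordinates R X + t; the wrist camera has in their place "tool_from_camera" (4x4, takes a point from camera to tool coordinates, whose origin is the TCP and whose axes are the flange's). Camera axes: x right, y down, z forward; pixel columns grow to the right and rows downward; lengths in m; the calibration is good to about 2 mm. A picture is of the moment at which its call begins: read the wrist's pose just before it.
- sign_off(): hands the job in; it is judged then, once.
The state is a dict: "clock": time; "joint_pos": joint angles; "dq": joint speeds; "tau": joint torques, N m; "ee_pos": TCP position; "tool_rot": TCP orientation; "contact_force": force on the tool from outside, world axes, zero at the start; "ft_torque": the same for the moment, N m; "gripper_width": finger opening in m; "finger_force": force on a finger pad.
Only numpy, scipy, OpenCV 4.12 (cv2) and the standard library are available. Lean on these libraries where they do the work, as an engineer would, in place of code of your own. Each camera call takes 0.05 s, during which the arm holds its last target. There are 200 camera calls.

## Working session

There is one attempt and no reset: what is moved stays moved. The work goes in short steps, Python scripts to look and compute and a tool call to move; the robot and the scene stay as the last step left them, time stands still between calls to the robot, and variables do not carry over. Pictures are saved under pics/ and viewed, at most 10 in all, crops included, and the job is handed in when it is done.

Besides the shell and the picture viewer there is one more tool, called after "Emit:" as name([rows], argument=value, ...), one row to a line, values as JSON. carry_out: Moves the arm, as the interface text tells. Its arguments: {"type":"object","properties":{"commands":{"type":"array","items":{"type":"array","items":{"type":"array","items":{"type":"number"}}}},"hand":{"type":"number"}},"required":["commands"]}

```bash
ls; mkdir -p pics; cat > h.py <<'E'
import numpy as np,cv2,pickle
from rig import state,get_image,sign_off,tips_ahead
def snap(n,f):
    s=state();d=get_image(n);d['s']=s;pickle.dump(d,open(f'{f}.pkl','wb'));cv2.imwrite(f'pics/{f}.png',d['img']);return d
def load(f): return pickle.load(open(f'{f}.pkl','rb'))
def cloud(d):
    """world points HxWx3 (nan without depth)"""
    h,w=d['depth'].shape
    K=np.array([[d['fx'],0,d['cx']],[0,d['fy'],d['cy']],[0,0,1.]])
    uv=np.stack(np.meshgrid(np.arange(w),np.arange(h)),-1).reshape(-1,1,2).astype(float)
    n=cv2.undistortPoints(uv,K,np.array([d['k1'],0,0,0.])).reshape(h,w,2)
    z=np.where(d['depth']>0,d['depth'],np.nan)
    c=np.dstack([n[...,0]*z,n[...,1]*z,z])
    if 'R' in d: return (c-np.array(d['t']))@np.array(d['R'])
    T=np.array(d['tool_from_camera']);p=c@T[:3,:3].T+T[:3,3]
    from scipy.spatial.transform import Rotation as Ro
    return p@Ro.from_euler('xyz',d['s']['tool_rot'],degrees=True).as_matrix().T+np.array(d['s']['ee_pos'])
E
python3 - <<'E'
from h import *
print(state(),tips_ahead)
a=snap('scene','scene0');b=snap('top','top0')
for d in(a,b):
    print(d['R'],d['t'],d['fx'],d['k1'],(d['depth']>0).mean())
E
```

```text
pics
{'clock': 0.0, 'joint_pos': array([-6.64612479e+01,  1.80044156e+01, -2.75460000e+00,  6.93395242e+01,
       -4.41002639e-04,  9.00005003e+01]), 'dq': array([ 0.02005088, -0.03829612,  0.06496947, -0.01555257, -0.02865506,
        0.04631298]), 'tau': array([-2.10617625e-03, -5.39590037e+01,  3.39750195e+01,  1.92748639e-02,
       -2.62761696e-04,  3.18900149e-06]), 'ee_pos': array([ 0.23939718, -0.54956517,  0.24442935]), 'tool_rot': array([-1.79901460e+02,  4.41862506e-04,  2.35382525e+01]), 'contact_force': array([ 0.90912335, -0.52830669, -0.2521852 ]), 'ft_torque': array([-0.01845245, -0.01620699, -0.01158852]), 'finger_force': 0.0, 'gripper_width': 0.08538365009116693} 0.014
[[ 0.48518827  0.87440071 -0.00396678]
 [ 0.69883769 -0.3904904  -0.59928552]
 [-0.52556467  0.28799417 -0.80052554]] [-0.29568775 -0.34697341  1.57588835] 437.12572617318176 -0.10595518067808031 0.9959481292517007
[[ 0.00855594 -0.99986165  0.01426472]
 [-0.99623467 -0.00975394 -0.08614721]
 [ 0.08627443 -0.01347394 -0.99618029]] [-7.30595538e-04  6.37159539e-01  1.27084436e+00] 537.4754586278681 -0.175166449557149 0.9958801020408163
```

View pics/scene0.png

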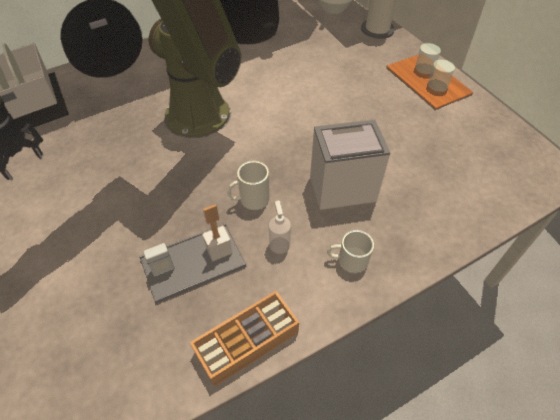

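View pics/top0.png

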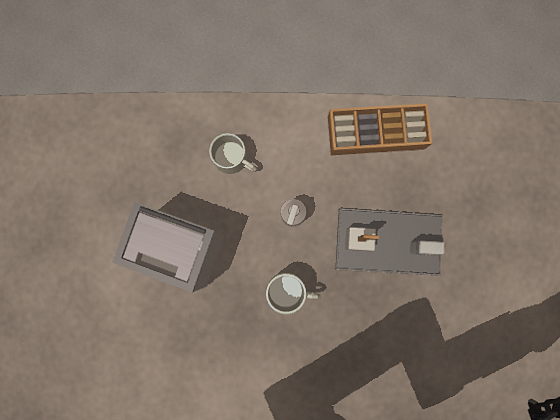

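The scene view shows the robot, caddy (345,165), crock (253,185), soap (280,233), cup (355,250) and the drainer (193,262) carrying the tin and the spatula. In the top view, the tin top is at (430,247), the spatula is in its holder at (362,238), the caddy is at (167,248) with its notch on the near side, and the crock is at (287,294) with its handle to the right.

```bash
python3 - <<'E'
from h import *
d=load('top0');P=cloud(d);Z=P[...,2]
yy,xx=np.mgrid[:420,:560]
def box(u0,v0,u1,v1,z0,z1): return (xx>=u0)&(xx<=u1)&(yy>=v0)&(yy<=v1)&(Z>z0)&(Z<z1)
def rect(n,m):
    q=P[m];r=cv2.minAreaRect(q[:,:2].astype(np.float32)*1000);print(n,m.sum(),np.round(r[0],1),np.round(r[1],1),round(r[2],1),'z',np.round(np.median(q[:,2]),4))
print('table z',np.nanmedian(Z[350:400,50:200]))
rect('tin',box(400,225,460,270,.09,.125))
rect('rim',box(100,190,230,300,.203,.225))
rect('holder',box(335,215,390,260,.07,.092))
rect('drainer',box(325,200,450,280,.008,.024))
rect('blade',box(335,215,400,260,.17,.25))
for z in (.11,.13,.15,.17,.19,.21):
    m=box(335,215,400,260,z,z+.02)
    if m.sum()>3: print(z,m.sum(),P[m].mean(0),P[m].min(0),P[m].max(0))
def circ(n,m):
    (x,y),r=cv2.minEnclosingCircle(P[m][:,:2].astype(np.float32));print(n,m.sum(),x,y,r,P[m][:,2].max())
m=box(260,265,308,320,.11,.13);circ('crock',m)
q=P[m];A=np.c_[q[:,:2],np.ones(len(q))]
print(np.linalg.lstsq(A,(q[:,:2]**2).sum(1),rcond=None)[0][:2]/2)
m=box(306,280,330,310,.02,.13);print('handle',m.sum(),P[m].mean(0),P[m].min(0),P[m].max(0))
circ('cup',box(205,130,248,175,.075,.095));circ('soap',box(275,195,312,230,.05,.2))
E
```

```text
table z 0.0005105439073931839
tin 344 [ 550.7 -325.1] [61.2 30. ] 89.5 z 0.1072
rim 4901 [545.9 264. ] [183.4 136. ] 71.4 z 0.2126
holder 480 [ 570.5 -169. ] [60.7 50.2] 86.5 z 0.0827
drainer 5069 [ 574.6 -244.4] [269.4 171.1] 85.6 z 0.0131
blade 80 [ 570.4 -167.6] [31.   8.1] 86.5 z 0.2107
0.11 5 [ 0.56684542 -0.16997079  0.11839417] [ 0.56626261 -0.17463045  0.11090938] [ 0.56861221 -0.16188766  0.12325615]
0.15 7 [ 0.56885303 -0.15716124  0.16293659] [ 0.56688884 -0.16305182  0.1564481 ] [ 0.57354517 -0.15204918  0.16785672]
0.17 11 [ 0.56858817 -0.16204214  0.1794145 ] [ 0.56619154 -0.17660532  0.17059622] [ 0.57522133 -0.15216549  0.18932286]
0.19 21 [ 0.57013311 -0.16540111  0.20257969] [ 0.56580589 -0.1809174   0.19045334] [ 0.57403607 -0.15253584  0.20972209]
0.21 48 [ 0.57016922 -0.16817342  0.21248319] [ 0.56731188 -0.18320474  0.21001085] [ 0.57379424 -0.15319078  0.21713551]
crock 284 0.4463730752468109 0.006716005504131317 0.044734399765729904 0.12658459280288456
[0.44670334 0.00666499]
handle 71 [ 0.44041941 -0.05510196  0.07919605] [ 0.43591498 -0.07344586  0.02696609] [ 0.44425884 -0.03931427  0.10682341]
cup 252 0.7713679075241089 0.14094099402427673 0.04939887672662735 0.09161437186393842
soap 552 0.6288982033729553 -0.007291337940841913 0.031793590635061264 0.1694766475598523
```

Emit:
carry_out([
  [[3.75, -0.82, 0.44, 0, 0, 0], [3.75, -0.82, 0.44, 0, 0, 0], [3.75, -0.82, 0.44, 0, 0, 0], [3.75, -0.82, 0.44, 0, 0, 0], [3.75, -0.82, 0.44, 0, 0, 0], [3.75, -0.82, 0.44, 0, 0, 0], [3.75, -0.82, 0.44, 0, 0, 0], [3.75, -0.82, 0.44, 0, 0, 0], [3.75, -0.82, 0.44, 0, 0, 0], [3.75, -0.82, 0.44, 0, 0, 0]],
], hand=1)

```text
clock: 1.1
ee_pos: [0.5515, -0.3239, 0.2007]
tool_rot: [-180.0, 0.0, 23.5]
contact_force: [-0.6, -0.4, -0.5]
gripper_width: 0.0856
finger_force: 0.0
```

Emit:
carry_out([
  [[0, 0, 0, 0, 0, -0.144], [0, 0, 0, 0, 0, -0.144], [0, 0, 0, 0, 0, -0.144], [0, 0, 0, 0, 0, -0.144], [0, 0, 0, 0, 0, -0.144], [0, 0, 0, 0, 0, -0.144], [0, 0, 0, 0, 0, -0.144], [0, 0, 0, 0, 0, -0.144], [0, 0, 0, 0, 0, 0], [0, 0, 0, 0, 0, 0]],
])

```text
clock: 2.1
ee_pos: [0.5505, -0.325, 0.2009]
tool_rot: [-180.0, -0.0, 89.3]
contact_force: [0.1, 0.6, -0.7]
gripper_width: 0.0854
finger_force: 0.0
```

```bash
cat >> h.py <<'E'
from scipy.spatial.transform import Rotation as Ro
def to(xyz,yaw=None,rot=None):
    """tool-axes shift (cm) and rotvec (rad) from measured pose"""
    s=state();R=Ro.from_euler('xyz',s['tool_rot'],degrees=True)
    print('now',np.round(s['ee_pos'],4),np.round(s['tool_rot'],2),'t',round(s['clock'],2),'w',round(s['gripper_width'],4),'shift cm',np.round(R.inv().apply(np.array(xyz)-s['ee_pos'])*100,2))
    T=Ro.from_euler('xyz',[180,0,yaw],degrees=True) if yaw is not None else rot
    if T is not None: print('turn',np.round((R.inv()*T).as_rotvec(),4))
E
python3 - <<'E'
from h import *
d=snap('wrist','w1');P=cloud(d);to([.5507,-.3251,.082],89.5)
m=(P[...,2]>.095)&(P[...,2]<.12)&(abs(P[...,0]-.55)<.08)&(abs(P[...,1]+.325)<.08)
r=cv2.minAreaRect(P[m][:,:2].astype(np.float32)*1000);print(m.sum(),r,np.median(P[m][:,2]))
E
```

```text
now [ 0.5505 -0.3251  0.201 ] [-1.7998e+02 -1.0000e-02  8.9370e+01] t 2.15 w 0.0855 shift cm [-0.    0.02 11.9 ]
turn [-0.0004 -0.0003 -0.0023]
3857 ((553.0824584960938, -328.48284912109375), (59.80261993408203, 30.100679397583008), 86.99479675292969) 0.10711494541624941
```

Emit:
carry_out([
  [[-0.25, 0.2, 2, 0, 0, 0.035], [0, 0, 2.5, 0, 0, 0], [0, 0, 2.5, 0, 0, 0], [0, 0, 2, 0, 0, 0], [0, 0, 1.5, 0, 0, 0], [0, 0, 1.4, 0, 0, 0], [0, 0, 0, 0, 0, 0], [0, 0, 0, 0, 0, 0]],
])

```text
clock: 2.95
ee_pos: [0.5528, -0.3278, 0.0826]
tool_rot: [180.0, 0.0, 87.5]
contact_force: [1.0, -0.6, 0.5]
gripper_width: 0.0854
finger_force: 0.0
```

Emit:
carry_out([
  [[0, 0, 0, 0, 0, 0], [0, 0, 0, 0, 0, 0], [0, 0, 0, 0, 0, 0], [0, 0, 0, 0, 0, 0], [0, 0, 0, 0, 0, 0], [0, 0, 0, 0, 0, 0], [0, 0, 0, 0, 0, 0], [0, 0, 0, 0, 0, 0], [0, 0, 0, 0, 0, 0], [0, 0, 0, 0, 0, 0]],
], hand=0)

```text
clock: 3.95
ee_pos: [0.5529, -0.3278, 0.0828]
tool_rot: [180.0, 0.0, 87.5]
contact_force: [-0.1, -0.1, 6.2]
gripper_width: 0.0295
finger_force: 61.6
```

Emit:
carry_out([
  [[0, 0, -2, 0, 0, 0], [0, 0, -4, 0, 0, 0], [0, 0, -4.5, 0, 0, 0], [0, 0, -4.5, 0, 0, 0], [0, 0, -4.5, 0, 0, 0], [0, 0, -4.3, 0, 0, 0], [2, -0.1, 0, 0, 0, 0], [3.5, -0.16, 0, 0, 0, 0], [4.2, -0.18, 0, 0, 0, 0], [4.2, -0.18, 0, 0, 0, 0], [4.2, -0.18, 0, 0, 0, 0], [4.2, -0.18, 0, 0, 0, 0]],
])

```text
clock: 5.15
ee_pos: [0.5516, -0.1025, 0.319]
tool_rot: [-179.9, -0.0, 87.5]
contact_force: [0.6, 0.1, -0.7]
gripper_width: 0.0295
finger_force: 61.2
```

Emit:
carry_out([
  [[4.2, -0.18, 0, 0, 0, 0], [4.2, -0.18, 0, 0, 0, 0], [4.2, -0.18, 0, 0, 0, 0], [4.2, -0.18, 0, 0, 0, 0], [4.2, -0.18, 0, 0, 0, 0], [4.2, -0.18, 0, 0, 0, 0], [4.2, -0.18, 0, 0, 0, 0], [4.0, -0.18, 0, 0, 0, 0.07], [3, -0.1, 0, 0, 0, 0.07], [0, 0, 0, 0, 0, 0.07], [0, 0, 0, 0, 0, 0.07], [0, 0, 0, 0, 0, 0]],
])

```text
clock: 6.35
ee_pos: [0.554, 0.2602, 0.3188]
tool_rot: [-179.9, 0.1, 71.5]
contact_force: [0.0, 0.5, 0.1]
gripper_width: 0.0293
finger_force: 61.1
```

```bash
python3 - <<'E'
from h import *
d=snap('wrist','w2');P=cloud(d);to([.5536,.2614,.32],71.4)
t=snap('top','top2')
Z=P[...,2]
m=(Z>.2)&(Z<.225)&(abs(P[...,0]-.546)<.13)&(abs(P[...,1]-.264)<.13)
print(m.sum(),cv2.minAreaRect(P[m][:,:2].astype(np.float32)*1000),P[m].min(0),P[m].max(0))
E
```

```text
now [0.5542 0.2599 0.3191] [-1.7992e+02  7.0000e-02  7.1600e+01] t 6.4 w 0.0294 shift cm [ 0.12 -0.1  -0.09]
turn [-0.0013  0.0013  0.0035]
29297 ((548.88916015625, 266.4599609375), (174.44642639160156, 136.00875854492188), 71.26685333251953) [0.45671507 0.18181387 0.20390441] [0.64057285 0.36999228 0.22160087]
```

View pics/w2.png

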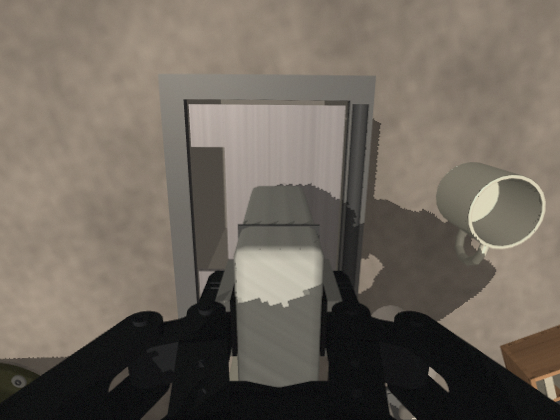

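The wrist view shows the tin in the jaws, centred over the caddy mouth: rim columns 160–375, hinge bar on the right at 358, notch on the left at 207. Its alignment agrees with the measurements, so I'll push down.

Emit:
carry_out([
  [[0.1, 0, 1.5, 0, 0, 0], [0, 0, 1.5, 0, 0, 0], [0, 0, 1.0, 0, 0, 0], [0, 0, 1.0, 0, 0, 0], [0, 0, 1.0, 0, 0, 0], [0, 0, 1.0, 0, 0, 0], [0, 0, 1.0, 0, 0, 0], [0, 0, 1.0, 0, 0, 0], [0, 0, 1.0, 0, 0, 0]],
])

```text
clock: 7.35
ee_pos: [0.5548, 0.261, 0.2199]
tool_rot: [-180.0, -0.0, 71.5]
contact_force: [-2.6, 0.5, 2.8]
gripper_width: 0.0296
finger_force: 61.5
```

Emit:
carry_out([
  [[0, 0, 1.0, 0, 0, 0], [0, 0, 1.0, 0, 0, 0], [0, 0, 1.0, 0, 0, 0], [0, 0, 0.3, 0, 0, 0], [0, 0, 0, 0, 0, 0], [0, 0, 0, 0, 0, 0], [0, 0, 0, 0, 0, 0], [0, 0, 0, 0, 0, 0]],
])

```text
clock: 8.15
ee_pos: [0.554, 0.2605, 0.1866]
tool_rot: [-179.9, 0.1, 71.5]
contact_force: [-4.9, 0.9, -3.5]
gripper_width: 0.0294
finger_force: 60.7
```

```bash
python3 - <<'E'
from h import *
s=state();print(s['ee_pos'],s['contact_force'],s['finger_force'],s['gripper_width'])
snap('wrist','w3')
E
```

```text
[0.5540232  0.26050822 0.18662717] [-4.91977537  0.91557494 -3.46164855] 60.73750019073486 0.02936180483480545
```

View pics/w3.png

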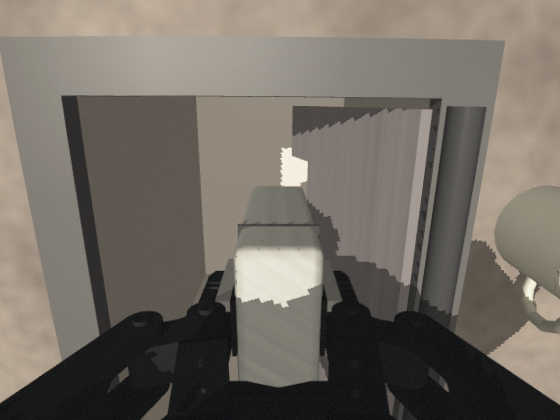

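The flap is swung well open beside the +x finger (flap at columns 290–440), and the tin is inside the mouth with clearance. I'll release it.

Emit:
carry_out([
  [[0, 0, 0, 0, 0, 0], [0, 0, 0, 0, 0, 0], [0, 0, 0, 0, 0, 0], [0, 0, 0, 0, 0, 0], [0, 0, 0, 0, 0, 0], [0, 0, 0, 0, 0, 0], [0, 0, 0, 0, 0, 0], [0, 0, 0, 0, 0, 0]],
], hand=0.5)

```text
clock: 9.0
ee_pos: [0.5521, 0.2614, 0.1866]
tool_rot: [-179.7, 0.0, 71.6]
contact_force: [-12.1, 3.2, -1.0]
gripper_width: 0.0427
finger_force: 5.7
```

```bash
python3 - <<'E'
from h import *
d=snap('wrist','w4');P=cloud(d);s=state();print(s['contact_force'],s['gripper_width'])
# between the jaws: in tool frame
R=Ro.from_euler('xyz',s['tool_rot'],degrees=True)
q=R.inv().apply((P.reshape(-1,3)-s['ee_pos'])).reshape(P.shape)
m=(abs(q[...,0])<.03)&(abs(q[...,1])<.012);print(m.sum(),np.nanpercentile(P[m][:,2],[5,50,95]) if m.sum() else '')
E
```

```text
[-11.62528626   3.37485254  -0.45989472] 0.04241168821034597
6052 [0.00568222 0.25080947 0.25825516]
```

View pics/w4.png

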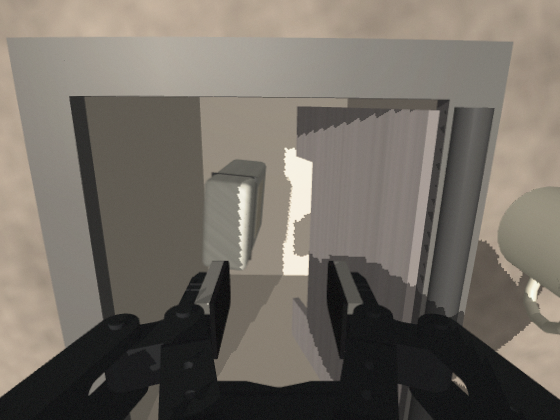

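The tin has dropped free and stands on the caddy floor (235,215). I'll lift out so the flap closes.

Emit:
carry_out([
  [[0, -0.2, -0.5, 0, 0, 0], [0, -0.1, -1, 0, 0, 0], [0, 0, -1, 0, 0, 0], [0, 0, -1, 0, 0, 0], [0, 0, -1, 0, 0, 0], [0, 0, -2, 0, 0, 0], [0, 0, -3, 0, 0, 0], [0, 0, -3, 0, 0, 0], [0, 0, -1, 0, 0, 0], [0, 0, 0, 0, 0, 0], [0, 0, 0, 0, 0, 0]],
])

```text
clock: 10.15
ee_pos: [0.5525, 0.2614, 0.3215]
tool_rot: [180.0, 0.0, 71.5]
contact_force: [-0.6, 0.0, -0.9]
gripper_width: 0.0427
finger_force: 0.0
```

```bash
python3 - <<'E'
from h import *
d=snap('wrist','w5');P=cloud(d)
c=(P-np.array([.547,.264,0]));a=np.radians(-18.6)
x=c[...,0]*np.cos(a)+c[...,1]*np.sin(a);y=-c[...,0]*np.sin(a)+c[...,1]*np.cos(a)
for x0 in(-40,-20,0,20,40):
    m=(abs(x*1000-x0)<8)&(y>.047)&(y<.07);print(x0,m.sum(),np.nanmedian(P[m][:,2]))
to([.5704,-.1676,.32],86.5)
E
```

```text
-40 869 0.21135882172129844
-20 867 0.21144887193415252
0 878 0.21135111318388727
20 864 0.2113621966581413
40 870 0.21136654895766155
now [0.5521 0.2613 0.3208] [-1.7994e+02  8.0000e-02  7.1490e+01] t 10.2 w 0.043 shift cm [-40.09  15.36   0.12]
turn [-0.0012  0.0013 -0.262 ]
```

Emit:
carry_out([
  [[-3.64, 1.4, 0, 0, 0, 0], [-3.64, 1.4, 0, 0, 0, 0], [-3.64, 1.4, 0, 0, 0, 0], [-3.64, 1.4, 0, 0, 0, 0], [-3.64, 1.4, 0, 0, 0, 0], [-3.64, 1.4, 0, 0, 0, 0], [-3.64, 1.4, 0, 0, 0, 0], [-3.64, 1.4, 0, 0, 0, 0], [-3.64, 1.4, 0, 0, 0, 0], [-3.64, 1.4, 0, 0, 0, 0], [-3.64, 1.4, 0, 0, 0, -0.13], [0, 0, 0, 0, 0, -0.13]],
])

```text
clock: 11.4
ee_pos: [0.5703, -0.1712, 0.32]
tool_rot: [-179.8, 0.1, 86.4]
contact_force: [1.4, 1.1, -0.5]
gripper_width: 0.0424
finger_force: 0.0
```

Emit:
carry_out([
  [[0, 0, 0, 0, 0, 0], [0, 0, 0, 0, 0, 0]],
])

```text
clock: 11.6
ee_pos: [0.5707, -0.1666, 0.3211]
tool_rot: [-179.9, -0.0, 86.2]
contact_force: [0.6, 0.3, -0.8]
gripper_width: 0.0427
finger_force: 0.0
```

```bash
python3 - <<'E'
from h import *
d=snap('wrist','w6');P=cloud(d);Z=P[...,2]
g=(abs(P[...,0]-.57)<.06)&(abs(P[...,1]+.168)<.06)
for z0,z1 in((.204,.225),(.17,.2),(.07,.09)):
    m=g&(Z>z0)&(Z<z1);
    if m.sum(): print(z0,m.sum(),cv2.minAreaRect(P[m][:,:2].astype(np.float32)*1000),np.median(P[m],0))
to([.5704,-.1676,.19],86.5)
E
```

```text
0.204 531 ((573.2827758789062, -169.310791015625), (33.43529510498047, 7.907083988189697), 86.11027526855469) [ 0.57324706 -0.16852674  0.2117557 ]
0.17 91 ((574.0126342773438, -154.3138885498047), (3.220142364501953, 7.9157795906066895), 86.38619995117188) [ 0.57400977 -0.15344522  0.18641327]
0.07 2356 ((573.31201171875, -169.96470642089844), (60.40217208862305, 50.11011505126953), 86.87811279296875) [ 0.5739327  -0.16439835  0.08237429]
now [ 0.5709 -0.1662  0.3214] [-1.7992e+02 -2.0000e-02  8.6280e+01] t 11.65 w 0.043 shift cm [-0.15 -0.02 13.14]
turn [-0.0014 -0.0004 -0.0038]
```

View pics/w6.png

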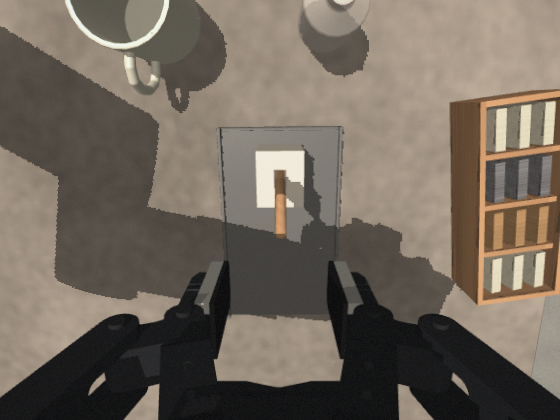

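The wrist view shows the blade end-on at (280,203), midway between the jaws. I'll descend and grip.

Emit:
carry_out([
  [[-0.27, 0.22, 2, 0, 0, 0], [0, 0, 2.5, 0, 0, 0], [0, 0, 2.5, 0, 0, 0], [0, 0, 2.5, 0, 0, 0], [0, 0, 2, 0, 0, 0], [0, 0, 1.5, 0, 0, 0], [0, 0, 1.1, 0, 0, 0], [0, 0, 0, 0, 0, 0], [0, 0, 0, 0, 0, 0]],
])

```text
clock: 12.55
ee_pos: [0.5734, -0.1693, 0.1817]
tool_rot: [180.0, 0.0, 86.4]
contact_force: [-0.1, 0.0, 0.1]
gripper_width: 0.0425
finger_force: 0.0
```

Emit:
carry_out([
  [[0, 0, 0, 0, 0, 0], [0, 0, 0, 0, 0, 0], [0, 0, 0, 0, 0, 0], [0, 0, 0, 0, 0, 0], [0, 0, 0, 0, 0, 0], [0, 0, 0, 0, 0, 0], [0, 0, 0, 0, 0, 0], [0, 0, 0, 0, 0, 0], [0, 0, 0, 0, 0, 0], [0, 0, 0, 0, 0, 0]],
], hand=0)

```text
clock: 13.55
ee_pos: [0.5737, -0.1699, 0.1822]
tool_rot: [179.9, 0.0, 86.4]
contact_force: [-0.9, 0.5, 6.1]
gripper_width: 0.0072
finger_force: 58.9
```

Emit:
carry_out([
  [[0, 0, -1, 0, 0, 0], [0, 0, -2, 0, 0, 0], [0, 0, -3, 0, 0, 0], [0, 0, -3, 0, 0, 0], [0, 0, -3, 0, 0, 0], [0, 0, -3, 0, 0, 0], [0, 0, -1, 0, 0, 0]],
])

```text
clock: 14.25
ee_pos: [0.5743, -0.17, 0.345]
tool_rot: [179.7, 0.1, 86.4]
contact_force: [0.3, 0.2, -0.9]
gripper_width: 0.0073
finger_force: 58.5
```

Emit:
carry_out([
  [[0, 0, 0, 0, 0, 0.134], [0, 0, 0, 0, 0, 0.134], [0, 0, 0, 0, 0, 0.134], [0, 0, 0, 0, 0, 0.134], [0, 0, 0, 0, 0, 0.134], [0, 0, 0, 0, 0, 0.134], [0, 0, 0, 0, 0, 0.134], [0, 0, 0, 0, 0, 0.134], [0, 0, 0, 0, 0, 0.134], [0, 0, 0, 0, 0, 0.134], [0, 0, 0, 0, 0, 0.134], [0, 0, 0, 0, 0, 0.134]],
])

```text
clock: 15.45
ee_pos: [0.5729, -0.1697, 0.3402]
tool_rot: [-180.0, 0.1, -6.1]
contact_force: [0.7, 0.5, 0.2]
gripper_width: 0.0071
finger_force: 58.4
```

Emit:
carry_out([
  [[0, 0, 0, 0, 0, 0], [0, 0, 0, 0, 0, 0]],
])

```text
clock: 15.65
ee_pos: [0.573, -0.1697, 0.3406]
tool_rot: [-180.0, 0.1, -5.6]
contact_force: [0.1, -0.2, -0.3]
gripper_width: 0.0073
finger_force: 58.4
```

```bash
python3 - <<'E'
from h import *
to([.436,-.099,.342],-5.6)
d=snap('wrist','w7');t=snap('top','top7')
for n,q in(('w',d),('t',t)):
    P=cloud(q);Z=P[...,2];r=np.hypot(P[...,0]-.447,P[...,1]-.006)
    m=(Z>.113)&(Z<.125)&(r>.03)&(r<.052);q2=P[m]
    if m.sum()>20:
        A=np.c_[q2[:,:2],np.ones(len(q2))];a=np.linalg.lstsq(A,(q2[:,:2]**2).sum(1),rcond=None)[0]
        c=a[:2]/2;print(n,m.sum(),c,np.sqrt(a[2]+c@c))
        m=(Z>.04)&(Z<.11)&(np.hypot(*(P[...,:2]-c).transpose(2,0,1))>.05)&(r<.09);v=np.median(P[m][:,:2],0)-c;print(m.sum(),v,np.degrees(np.arctan2(v[1],v[0])))
    # spatula foot/handle: points near TCP axis, below the jaws
    s=state()['ee_pos'];g=(np.hypot(P[...,0]-s[0],P[...,1]-s[1])<.03)&(Z>.15)&(Z<.37)
    if g.sum(): print('spat',g.sum(),P[g].min(0),P[g].max(0))
    if n=='t':
        g=(np.hypot(P[...,0]-.547,P[...,1]-.264)<.05);print('flap z',np.nanpercentile(Z[g],[5,50,95]))
E
```

```text
now [ 0.573  -0.1697  0.3406] [-1.7999e+02  6.0000e-02 -5.5600e+00] t 15.65 w 0.0073 shift cm [-14.32  -5.7   -0.12]
turn [-0.0002  0.0011  0.0007]
w 1138 [0.44950487 0.00451577] 0.04240055136851038
363 [-0.00634456 -0.07028467] -95.15807595846599
spat 6031 [ 0.55802578 -0.19601195  0.18255948] [ 0.59226577 -0.14653692  0.36999955]
t 272 [0.44662736 0.00658916] 0.041926194637782646
48 [-0.00679375 -0.06518019] -95.95046871118797
spat 20 [ 0.56423095 -0.17105692  0.18842172] [ 0.57039963 -0.15454926  0.33861237]
flap z [0.20739222 0.21169983 0.21525286]
```

View pics/w7.png

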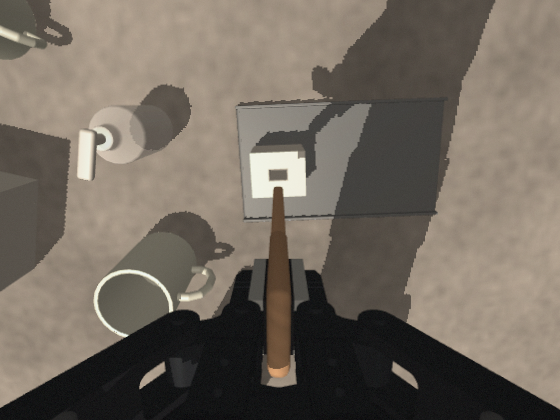

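The wrist view shows the spatula held straight in line with the tool, foot at (278,190) and clear of the holder. The crock rim is at (134,303), with its handle on the right.

Emit:
carry_out([
  [[-2.35, -0.86, 0, 0, 0, 0], [-2.35, -0.86, 0, 0, 0, 0], [-2.35, -0.86, 0, 0, 0, 0], [-2.35, -0.86, 0, 0, 0, 0], [-2.35, -0.86, 0, 0, 0, 0], [-2.35, -0.87, 0, 0, 0, 0], [0, 0, 0, 0.109, 0, 0], [0, 0, 0, 0.109, 0, 0], [0, 0, 0, 0.109, 0, 0], [0, 0, 0, 0.109, 0, 0], [0, 0, 0, 0, 0, 0], [0, 0, 0, 0, 0, 0]],
])

```text
clock: 16.95
ee_pos: [0.4381, -0.1048, 0.3409]
tool_rot: [-155.1, 0.0, -5.8]
contact_force: [-0.3, -0.0, 0.5]
gripper_width: 0.0074
finger_force: 58.7
```

```bash
python3 - <<'E'
from h import *
R=Ro.from_euler('xyz',[180,0,-5.4],degrees=True)*Ro.from_rotvec([np.radians(25),0,0])
to([.4443,-.0372,.153],rot=R)
s=state();A=Ro.from_euler('xyz',s['tool_rot'],degrees=True).as_matrix();print(A[:,2],s['ee_pos']+.158*A[:,2])
E
```

```text
now [ 0.4381 -0.1048  0.3409] [-1.5511e+02  3.0000e-02 -5.7800e+00] t 16.95 w 0.0074 shift cm [-0.05  1.75 19.9 ]
turn [ 0.002  -0.0023 -0.0063]
[ 0.04187987  0.41875102 -0.90713487] [ 0.44468748 -0.03867198  0.19754848]
```

Emit:
carry_out([
  [[0, 0.9, 0, 0, 0, 0], [0, 0.85, 0, 0, 0, 0], [0, 0, 1.5, 0, 0, 0], [0, 0, 2, 0, 0, 0], [0, 0, 2, 0, 0, 0], [0, 0, 2, 0, 0, 0], [0, 0, 2, 0, 0, 0], [0, 0, 2, 0, 0, 0], [0, 0, 2, 0, 0, 0], [0, 0, 1, 0, 0, 0], [0, 0, 0, 0, 0, 0]],
])

```text
clock: 18.05
ee_pos: [0.4419, -0.0583, 0.2017]
tool_rot: [-155.0, 0.1, -5.7]
contact_force: [0.4, 1.7, -0.7]
gripper_width: 0.0072
finger_force: 58.9
```

Emit:
carry_out([
  [[0, 0, 1, 0, 0, 0], [0, 0, 1, 0, 0, 0], [0, 0, 1, 0, 0, 0], [0, 0, 1, 0, 0, 0], [0, 0, 0.7, 0, 0, 0], [0, 0, 0.4, 0, 0, 0], [0, 0, 0, 0, 0, 0], [0, 0, 0, 0, 0, 0]],
])

```text
clock: 18.85
ee_pos: [0.4449, -0.0376, 0.1564]
tool_rot: [-155.0, -0.0, -5.7]
contact_force: [0.0, -0.3, -1.0]
gripper_width: 0.0074
finger_force: 58.9
```

```bash
python3 - <<'E'
from h import *
to([.4443,-.0372,.153]);print(state()['contact_force'])
snap('wrist','w8');d=snap('top','top8');s=snap('scene','scene8')
P=cloud(d);Z=P[...,2];r=np.hypot(P[...,0]-.447,P[...,1]-.006)
m=(Z>.113)&(Z<.125)&(r>.03)&(r<.052);print(m.sum(),cv2.minEnclosingCircle(P[m][:,:2].astype(np.float32)))
a=cv2.resize(s['img'][130:290,170:330],(560,560));b=cv2.resize(d['img'][230:350,230:350],None,fx=2,fy=2)
c=np.zeros((560,800,3),np.uint8);c[:,:560]=a;c[:240,560:]=b;c[260:440,560:]=cv2.resize(load('w8')['img'],(240,180));cv2.imwrite('pics/c8.png',c)
E
```

```text
now [ 0.4449 -0.0376  0.1564] [-1.5502e+02 -1.0000e-02 -5.7400e+00] t 18.85 w 0.0074 shift cm [-0.07  0.11  0.32]
[ 5.85578659e-04 -3.16746476e-01 -9.88922809e-01]
225 ((0.4462455213069916, 0.006940281018614769), 0.04453662037849426)
```

View pics/c8.png

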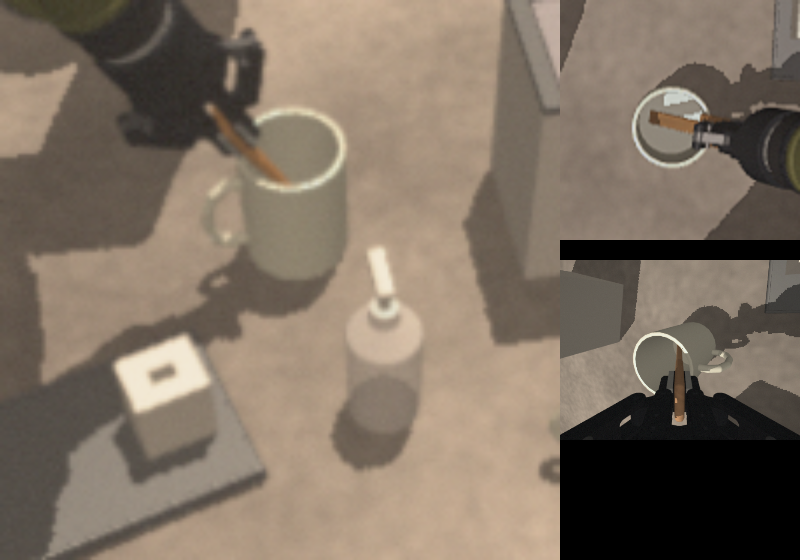

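The composite shows the spatula inside the crock, leaning toward the handle. The crock is unmoved and the fingers are above the rim. I'll lower the last 3 mm and release.

Emit:
carry_out([
  [[0, 0, 0.2, 0, 0, 0], [0, 0, 0.2, 0, 0, 0], [0, 0, 0, 0, 0, 0], [0, 0, 0, 0, 0, 0]],
])

```text
clock: 19.4
ee_pos: [0.445, -0.036, 0.1527]
tool_rot: [-155.0, -0.0, -5.7]
contact_force: [0.7, -0.0, 0.3]
gripper_width: 0.0072
finger_force: 59.0
```

Emit:
carry_out([
  [[0, 0, 0, 0, 0, 0], [0, 0, 0, 0, 0, 0], [0, 0, 0, 0, 0, 0], [0, 0, 0, 0, 0, 0], [0, 0, 0, 0, 0, 0], [0, 0, 0, 0, 0, 0], [0, 0, 0, 0, 0, 0], [0, 0, 0, 0, 0, 0]],
], hand=0.3)

```text
clock: 20.2
ee_pos: [0.445, -0.0359, 0.1526]
tool_rot: [-155.0, 0.0, -5.7]
contact_force: [0.4, 0.5, 0.2]
gripper_width: 0.026
finger_force: 0.1
```

Emit:
carry_out([
  [[0, 0, -0.5, 0, 0, 0], [0, 0, -0.5, 0, 0, 0], [0, 0, -1, 0, 0, 0], [0, 0, -1, 0, 0, 0], [0, 0, -1, 0, 0, 0], [0, 0, -2, 0, 0, 0], [0, 0, -3, 0, 0, 0], [0, 0, -3, 0, 0, 0], [0, 0, -3, 0, 0, 0], [0, 0, 0, 0, 0, 0], [0, 0, 0, 0, 0, 0], [0, 0, 0, 0, 0, 0]],
])

```text
clock: 21.4
ee_pos: [0.4383, -0.0988, 0.2881]
tool_rot: [-155.0, 0.0, -5.7]
contact_force: [0.6, 0.3, 0.4]
gripper_width: 0.0257
finger_force: 0.0
```

```bash
python3 - <<'E'
from h import *
w=snap('wrist','w9');d=snap('top','top9');s=snap('scene','scene9')
for n,q in(('w',w),('t',d)):
    P=cloud(q);Z=P[...,2];r=np.hypot(P[...,0]-.447,P[...,1]-.006)
    m=(Z>.113)&(Z<.125)&(r>.04)&(r<.05);print(n,m.sum(),cv2.minEnclosingCircle(P[m][:,:2].astype(np.float32)))
    h=cv2.cvtColor(q['img'],cv2.COLOR_BGR2HSV)
    m=(h[...,1]>110)&(r<.12)&(Z<.22);b=P[m]
    print(m.sum(),b[b[:,2]>np.percentile(b[:,2],95)].mean(0),b[b[:,2]<np.percentile(b[:,2],10)].mean(0))
P=cloud(d);g=np.hypot(P[...,0]-.547,P[...,1]-.264)<.05;print('flap',np.nanpercentile(P[g][:,2],[5,50,95]))
a=cv2.resize(s['img'][130:290,170:330],(560,560));b=cv2.resize(d['img'][230:350,230:350],None,fx=2,fy=2)
c=np.zeros((560,800,3),np.uint8);c[:,:560]=a;c[:240,560:]=b;c[260:440,560:]=cv2.resize(w['img'],(240,180));cv2.imwrite('pics/c9.png',c)
E
```

```text
w 1133 ((0.44795066118240356, 0.005123750772327185), 0.0453641414642334)
849 [ 0.44483813 -0.05731944  0.17668926] [0.45702377 0.01030237 0.0493912 ]
t 204 ((0.44637787342071533, 0.006927769631147385), 0.04453336447477341)
414 [ 0.44263551 -0.05604423  0.17773082] [0.45113195 0.0198472  0.02594347]
flap [0.20766648 0.21176703 0.21521879]
```

View pics/c9.png

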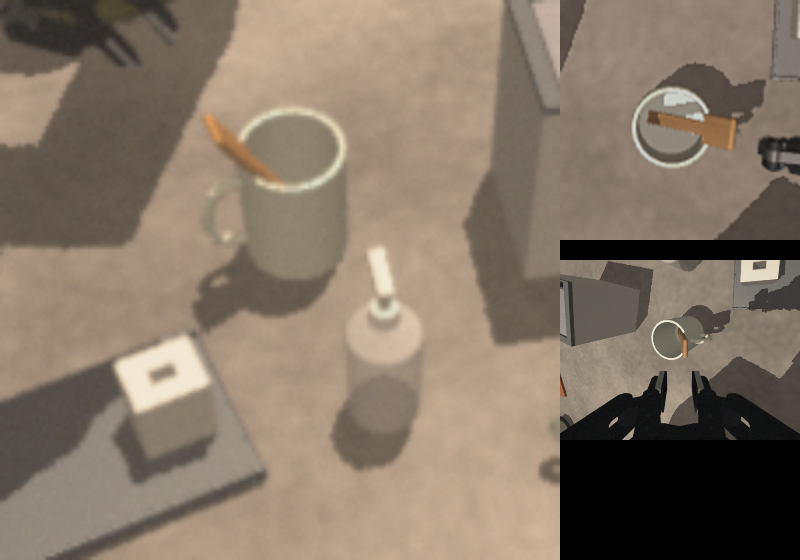

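The spatula leans on the crock's handle-side rim. Its top is about 63 mm out at z 0.177, its foot is low inside, the crock hasn't moved and the flap is level. I'm handing in.

```bash
python3 -c "
from rig import sign_off
print(sign_off())"
```

```text
the job is handed in; nothing more can be done
None
```

I handed the job in at about 21 s: the tin is in the caddy with the flap shut, and the spatula stands blade up in the crock leaning on the handle side, with the crock unmoved (soap bottle and cup not re-measured; no verdict was returned).

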